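# Tip the red plaque out of its writing stand and show it on the easel

### The job

The red plaque lies flush in its wooden writing stand: press its plain end down into the thumb well so that the eyelet end tips up, then lift it out and stand it on the ledge of the little easel, eyelet end up, red face to the front, leaning back on the uprights, straight and about in the middle. Set it down gently rather than dropping it, let go, and leave everything else on the table where it is.

Things in the scene. Friction and masses are not known exactly. Their poses are not given: they have to be found in the camera images.
- plaque: Loose thin red wooden plaque, 150 x 56 x 5 mm, about 60 g. Origin: centre of its bare wooden back. Its x runs along it to the end with a small brass eyelet (head, x = +75); the plain end (foot) is x = -75. Its z points out of the red face (z = 0 to 5). At the start it lies red face up, 0.5 mm below the rim of the writing stand, so its edges cannot be gripped; its foot is over the thumb well.
- foot (a point): Middle of the plaque's plain end face (plaque frame x = -75, y = 0, z = 2.5 mm).
- head (a point): Middle of the plaque's eyelet end face (plaque frame x = +75, y = 0, z = 2.5 mm).
- stand: Fixed wooden writing stand, x = -95.5 to 89 mm, 89 wide, 57.5 high. Origin on the table under the bed's edge; x points from bed to thumb well, away from the robot within 0.35 rad. Recess 59 wide, 5.5 deep; rails 15. Bed at height 52 from x = -81.5 to 0; thumb well x = 0 to 75, as wide as the recess, open above, floor at height 6; a 28 mm thumb notch in its far wall. The plaque's foot is at about x = 70.
- bed_edge (a point): Middle of the bed's edge (stand x = 0, y = 0, z = 52 mm), over which the plaque tips; its middle starts 5 mm on the bed side. A light press (a few N) on the foot end, near x = +50, right down into the well tips it; it slides until its foot is on the well's floor and its middle is past the edge, so it stays tipped by itself, at about 33 degrees, the head some 32 mm above the rim.
- easel: Fixed wooden easel, 100 mm wide, 140 high. Origin on the table; x points to its front, roughly away from the robot (within 0.35 rad). Ledge: 100 along y, top at height 30, from x = 0 (uprights) to a lip at x = 32 to 40 that is 10 higher. Two uprights (14 wide, y = -20, +20) lean back 22 degrees, front faces from x = 0 at the ledge to x = -43, z = 137. A back leg reaches x = -115.
- ledge (a point): Point on top of the easel's ledge, midway along it: easel frame x = 14, y = 0, z = 30 mm.
- ink_jar: Bystander: round glass jar of black ink, 68 mm across, 68 mm high. Origin: centre of its underside.
- seal: Bystander: grey-green stone seal, 28 x 28 x 66 mm, upright. Origin: centre of its underside.
- paste_box: Bystander: round white porcelain box with a blue band, 74 mm across, 40 mm high. Origin: centre of its underside.
- mug: Bystander: white mug, 84 mm across, 90 mm high. Origin: centre of its underside.
- brush_rest: Fixed bystander: porcelain brush rest, 22 x 70 mm, with a 245 mm brush lying on it along x, 30 mm high, between the stand and the easel. Origin: centre of the rest's underside.
Not all that is in view belongs to the job. There is more than one size of the plaque; the one meant has the size given above. Leave any turquoise look-alike of the easel alone.

How it is judged:
By the outcome, as a careful person would: the job done as asked, in the order asked, and still so for the second after the job is handed in, with the robot touching nothing.
It also fails if it takes over 51 s, if anything falls off the work surface, if the arm or the gripper's body presses on something with over 40 N, if the wrist force passes 120 N, or if a joint passes its speed limit or range.

### The arm

A 6-joint arm with a two-finger parallel gripper is mounted at the origin on the work surface. World frame = base frame: x ahead of the robot, y to its left, z up, the work surface at z = 0. Lengths are in m, angles in degrees, forces in N, time in s.
With the tool pointing down it reaches from about 0.35 to 0.875 m from the base axis. Payload 4.2 kg.
Tool frame: the origin (TCP) lies at the very end of the fingers, on their centre line; the grasp point (between the pads) lies 19 mm behind it (r.hold_point_z is the distance from the TCP to the grasp point, in m); z points along the fingers, y is the direction in which the jaws open and shut (so a half turn about z gives the same grasp; the last joint's range is limited). The gripper opens to 87 mm and grips with 3 to 60 N. Pads are 19 mm wide; open, the fingers measure 117 mm over their backs; the gripper's body (75 mm by 190 mm) begins 51 mm behind the grasp point.
Start: joints at [80.363, 22.042, 0.453, 0, -68.411, -14.817], TCP at [0.259, 0.569, 0.223] pointing down, gripper open.
Joint ranges: [-179.83, 179.83], [-69.29, 118.12], [-61.27, 80.66], [-181.25, 117.63], [-171.15, -9.14], [-177.46, 177.46]. Speed limits (degrees/s): [159.86, 159.86, 180, 180, 180, 180].

### API

Orientations are given as a 3x3 rotation matrix whose columns are the frame's x, y, z axes.
In Python, from station import r, cams, ticket gives the robot as it stands.
- The arm moves only by the tool drive_tool, never from a script. Its argument "deltas" is a list of rows, each an object of numbers: "dx", "dy", "dz": the shift along the tool's x, y, z in m; "wx", "wy", "wz": the turn, a rotation vector about the tool's x, y, z in degrees. A call has 1 to 20 rows; each row is the pose to reach, as a shift and turn from the pose commanded when the call began, along the tool's axes at that moment; what a row does not reach only later rows make up. A row lasts 1/10 s, in which the tool goes at most 50 mm and 8.59 degrees, less where a joint would pass 70% of its speed; a pose out of reach is approached as far as the arm can. A call with a gripper value outside its range is refused whole. "gripper" is the opening, from 0 (shut) to 1 (fully open), set as the call begins (left out, the last holds). The fingers move at their own pace and stop on an object; the grip force is fixed at half the most. Time passes only in rows, so rows that repeat a pose let the fingers close. It gives the time, the measured TCP pose, the force and the opening at its end, in the units of the state.
- r.sense(): the state, without advancing time (a new reading comes with each control period).
- cams.capture(name): name is "scene" or "top"; returns the picture (480x640x3 uint8, red, green, blue); there is no depth.
- cams.camera_model(name): a dict with "intrinsics" (3x3 intrinsics, pixels), "extrinsics" (4x4, takes a point from world to camera coordinates). Camera axes: x right, y down, z forward; pixel columns grow to the right and rows downward; lengths in m; the calibration is good to about 2 mm. A picture is of the moment at which its call begins. camera_model takes no time and is no camera call.
- ticket.finish_job(): hands the job in, once; it reports no verdict.
The state is a dict: "time_s": time; "joints": joint angles; "joint_velocities": joint speeds; "effort": joint torques, N m; "tcp_pos": TCP position; "ee_rot": TCP orientation; "wrist_force": force on the tool from outside, world axes, zero at the start; "moment": the same for the moment, N m; "gripper_width": opening from 0.0 (shut) to 1.0 (fully open).
Only numpy, scipy, OpenCV 4.12 (cv2) and the standard library are available. Lean on these libraries where they do the work, as an engineer would, in place of code of your own. Each camera call takes 0.05 s, during which the arm holds its last target.

## Working session

There is one attempt and no reset: what is moved stays moved. The work goes in short steps, Python scripts to look and compute and a tool call to move; the robot and the scene stay as the last step left them, time stands still between calls to the robot, and variables do not carry over. Pictures are saved under pics/ and viewed, and the job is handed in when it is done.

Besides the shell and the picture viewer there is one more tool, called after "Emit:" as name(argument=value, ...), one argument or row to a line, values as JSON. drive_tool: Moves the arm, as the interface text tells. Its arguments: {"type":"object","properties":{"deltas":{"type":"array","items":{"type":"object","properties":{"dx":{"type":"number"},"dy":{"type":"number"},"dz":{"type":"number"},"wx":{"type":"number"},"wy":{"type":"number"},"wz":{"type":"number"}}}},"gripper":{"type":"number"}},"required":["deltas"]}

```bash
ls; mkdir -p pics
python3 - <<'E'
from station import r,cams
import cv2,json,numpy as np
np.set_printoptions(precision=4,suppress=True)
for n in("scene","top"):
    im=cams.capture(n); cv2.imwrite(f"pics/{n}0.png",im[:,:,::-1]); m=cams.camera_model(n); print(n,m["intrinsics"],m["extrinsics"])
s=r.sense(); print(s, r.hold_point_z)
E
```

```text
pics
scene [[617.3975   0.     322.7319]
 [  0.     617.3975 235.0888]
 [  0.       0.       1.    ]] [[-0.5925  0.8054 -0.014   0.308 ]
 [ 0.6468  0.4654 -0.6042 -0.3111]
 [-0.4801 -0.367  -0.7967  1.5334]
 [ 0.      0.      0.      1.    ]]
top [[606.0186   0.     327.8228]
 [  0.     606.0186 222.8755]
 [  0.       0.       1.    ]] [[-0.0024 -1.      0.0083  0.0121]
 [-0.9835  0.0008 -0.1809  0.5231]
 [ 0.1809 -0.0086 -0.9835  1.3545]
 [ 0.      0.      0.      1.    ]]
{'time_s': 0.1, 'joints': array([ 80.3655,  22.0844,   0.3872,  -0.0241, -68.4119, -14.8146]), 'joint_velocities': array([-0.0139, -0.102 ,  0.1168,  0.0735,  0.0806,  0.0288]), 'effort': array([ -0.0002, -39.1692,  18.7935,   4.2319,   0.0135,  -0.0001]), 'tcp_pos': array([0.2585, 0.5685, 0.2216]), 'ee_rot': array([[ 0.9103, -0.414 , -0.0007],
       [-0.414 , -0.9103, -0.0018],
       [ 0.0001,  0.0019, -1.    ]]), 'wrist_force': array([-0.3159, -0.0198, -0.4923]), 'moment': array([-0.0137,  0.0156, -0.0376]), 'gripper_width': 0.997619981667707} 0.0187
```

View pics/scene0.png

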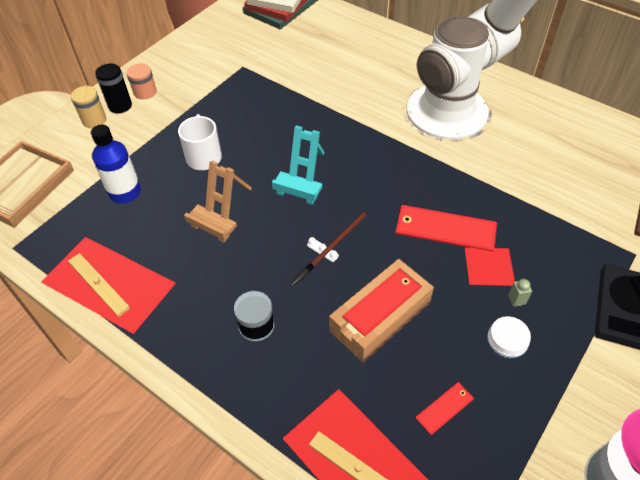

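View pics/top0.png

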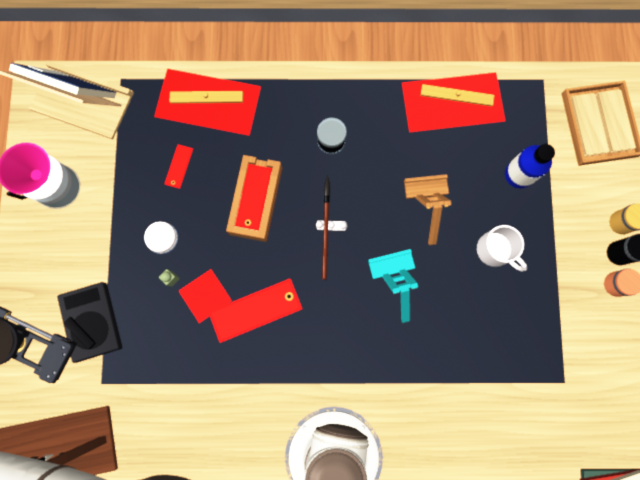

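The plaque could be confused with several red things in the top view:
- the one in the stand (252,195)
- a small one (178,166)
- a big one (255,310)
- a square (205,295)
- red papers (208,102) and (453,102)

I choose the one in the stand. For the easel, there is the brown one (428,195) and the turquoise one (393,268), and I choose brown. Next I check close crops of both.

Run:
```python
import cv2
t=cv2.imread("pics/top0.png"); s=cv2.imread("pics/scene0.png")
def c(i,x,y,w,h,k,n): cv2.imwrite(n,cv2.resize(i[y:y+h,x:x+w],None,fx=k,fy=k,interpolation=cv2.INTER_CUBIC))
c(t,210,145,90,105,5.5,"pics/c1.png");c(t,385,160,90,100,5.5,"pics/c2.png")
c(s,320,250,125,115,5,"pics/c3.png");c(s,175,150,90,100,5.5,"pics/c4.png")
```

```text
(no output)
```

View pics/c1.png

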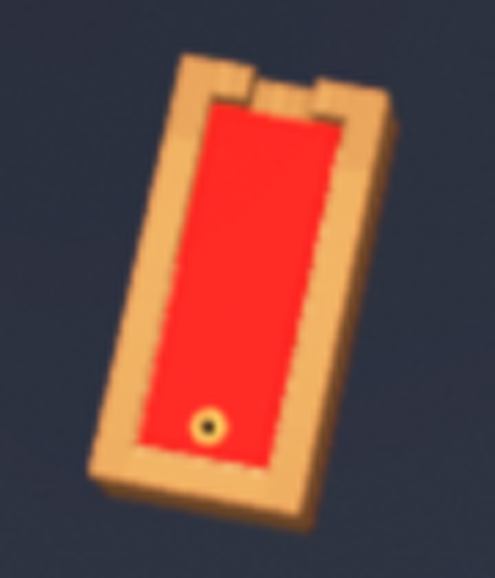

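View pics/c2.png

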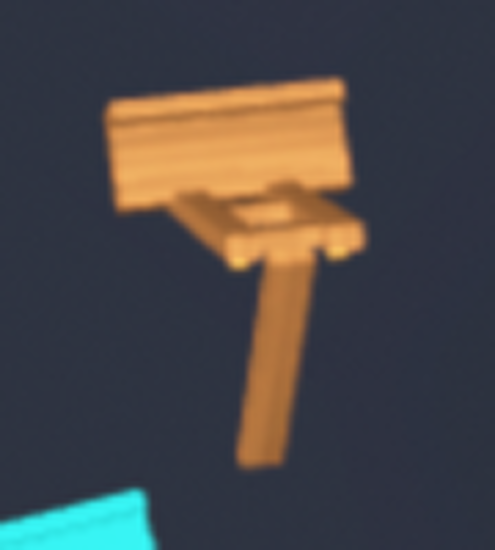

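View pics/c3.png

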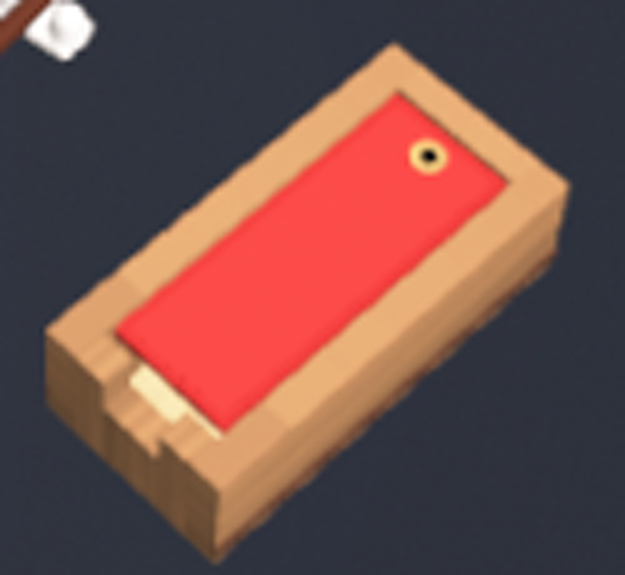

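View pics/c4.png

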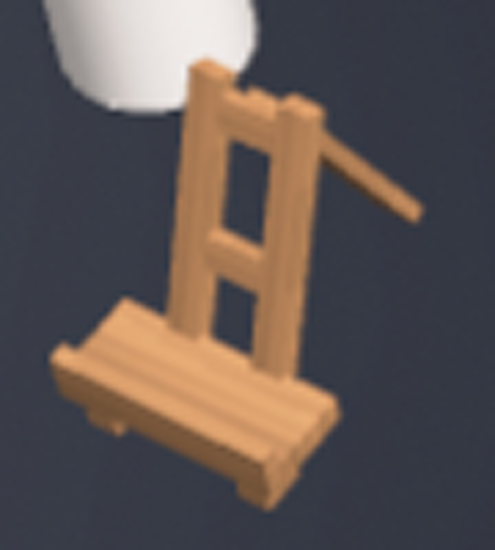

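```bash
cat > h.py <<'E'
import numpy as np,cv2
from scipy.optimize import least_squares
from station import cams
np.set_printoptions(precision=4,suppress=True)
M={n:cams.camera_model(n) for n in("scene","top")}
def proj(n,P):
    P=np.atleast_2d(P); E=M[n]["extrinsics"];c=P@E[:3,:3].T+E[:3,3];q=c@np.array(M[n]["intrinsics"]).T
    return q[:,:2]/q[:,2:]
def pose2(p,L):
    L=np.atleast_2d(L)/1000; c,s=np.cos(p[2]),np.sin(p[2])
    return np.c_[p[0]+c*L[:,0]-s*L[:,1],p[1]+s*L[:,0]+c*L[:,1],L[:,2]]
def fit(obs,p0):
    # obs: list (cam, localpts, pix)
    f=lambda p:np.concatenate([(proj(n,pose2(p,L))-px).ravel() for n,L,px in obs])
    o=least_squares(f,p0,loss='soft_l1');return o.x,f(o.x).reshape(-1,2)
def crop(p,o,k): return (np.array(p,float)+.5)/k-.5+np.array(o)
E
python3 - <<'E'
from h import *
L=np.array([[89,44.5,57.5],[89,-44.5,57.5],[-95.5,44.5,57.5],[-95.5,-44.5,57.5]])
ot=("top",L,crop([(183,53),(390,92),(90,472),(303,517)],(210,145),5.5))
os=("scene",L,crop([(218,490),(45,330),(570,184),(395,42)],(320,250),5))
for o in([ot],[os],[ot,os]):
    p,e=fit(o,[.43,.15,0]);print("stand",p,np.degrees(p[2]));print(e.T)
pl=pose2(p,[[70,0,57],[-80,0,57]]);print(pl)
Lt=np.array([[40,50,40],[40,-50,40]]);et=("top",Lt,crop([(108,103),(343,80)],(385,160),5.5))
Ls=np.array([[40,50,40],[0,13,30],[0,27,30],[0,-27,30],[0,-13,30],[-43,27,137],[40,-50,40]])
es=("scene",Ls,crop([(268,460),(255,365),(297,378),(168,332),(212,343),(324,110),(52,352)],(175,150),5.5))
for o in([et],[es],[et,es]):
    p,e=fit(o,[.45,-.18,0]);print("easel",p,np.degrees(p[2]));print(e.T)
E
```

```text
stand [ 0.5887  0.1824 -0.1889] -10.82330178132094
[[ 0.2782 -0.1086  0.2183 -0.3974]
 [ 0.2429  0.0372  0.3253 -0.6818]]
stand [ 0.5907  0.1854 -0.1919] -10.993860193197976
[[ 0.2154  0.116  -0.2249 -0.1288]
 [ 0.1058 -0.3942  0.1683  0.142 ]]
stand [ 0.5897  0.1842 -0.1916] -10.977226541560663
[[-0.3766 -0.79   -0.6615 -1.3058  0.0046 -0.0694 -0.4991 -0.3756]
 [-0.2248 -0.3354 -0.2043 -1.1118 -0.6712 -1.1084 -0.5283 -0.5015]]
[[0.6584 0.1709 0.057 ]
 [0.5112 0.1994 0.057 ]]
easel [ 0.5966 -0.2241  0.0994] 5.6956963061590775
[[ 0.4058 -0.4069]
 [-0.0485  0.0535]]
easel [ 0.5974 -0.2206  0.0963] 5.516515484521053
[[ 0.4684  0.6096 -1.6444  1.2517 -1.4704 -1.1738  1.1242]
 [-0.018   0.0472  0.2945 -1.3145 -0.7542  0.9317  0.4871]]
easel [ 0.5971 -0.2215  0.0906] 5.1909513988452325
[[-0.606  -1.3722  0.0789  0.3796 -1.8996  1.0943 -1.6533 -1.3447  0.9274]
 [-0.4519  0.0105 -0.2721 -0.2181  0.0528 -1.6459 -1.0628  0.7386  0.0636]]
```

The crops confirm both choices. The plaque in the stand has the 150x56 proportions, with the eyelet toward the robot, and the brown easel fits the given geometry to about 2 mm. Next is the press pose.

```bash
cat >> h.py <<'E'
from scipy.spatial.transform import Rotation as R
from station import r
ST=np.array([.5895,.184,np.radians(-10.95)]); EA=np.array([.597,-.222,np.radians(5.4)])
def tool(F,t):
    # tool pitched forward by t deg in frame F: tool x,y,z
    t=np.radians(t); L=np.array([[np.cos(t),0,np.sin(t)],[0,-1,0],[np.sin(t),0,-np.cos(t)]])
    return R.from_euler('z',F[2]).as_matrix()@L
def go(pos,Rt,note=""):
    s=r.sense(); Rc=s["ee_rot"]; 
    d=Rc.T@(np.array(pos)-s["tcp_pos"]); w=R.from_matrix(Rc.T@Rt).as_rotvec(degrees=True)
    print(note,"d(mm)",(d*1000).round(1),"w",w.round(2),"| F",s["wrist_force"].round(1),"tcp",s["tcp_pos"].round(4),"t",round(s["time_s"],2))
E
python3 - <<'E'
from h import *
p=pose2(ST,[52,0,110])[0];print(p);go(p,tool(ST,0),"above")
E
```

```text
[0.6406 0.1741 0.11  ]
above d(mm) [511.1 200.5 112. ] w [  0.11   0.01 -13.51] | F [-0.3 -0.  -0.5] tcp [0.2585 0.5685 0.2216] t 0.1
```

Emit:
drive_tool(
  deltas=[
    {"dx": 0.03,"dy": 0.012,"wz": -1},
    {"dx": 0.07,"dy": 0.028,"wz": -3},
    {"dx": 0.11,"dy": 0.044,"wz": -5},
    {"dx": 0.15,"dy": 0.06,"wz": -7},
    {"dx": 0.19,"dy": 0.075,"wz": -9},
    {"dx": 0.23,"dy": 0.09,"wz": -11},
    {"dx": 0.27,"dy": 0.106,"wz": -13.5},
    {"dx": 0.31,"dy": 0.122,"wz": -13.5},
    {"dx": 0.35,"dy": 0.137,"wz": -13.5},
    {"dx": 0.39,"dy": 0.153,"wz": -13.5},
    {"dx": 0.43,"dy": 0.169,"wz": -13.5},
    {"dx": 0.465,"dy": 0.182,"wz": -13.5},
    {"dx": 0.49,"dy": 0.192,"dz": 0.02,"wz": -13.5},
    {"dx": 0.505,"dy": 0.198,"dz": 0.05,"wz": -13.5},
    {"dx": 0.511,"dy": 0.2005,"dz": 0.08,"wz": -13.5},
    {"dx": 0.511,"dy": 0.2005,"dz": 0.1,"wz": -13.5},
    {"dx": 0.511,"dy": 0.2005,"dz": 0.112,"wz": -13.5},
    {"dx": 0.511,"dy": 0.2005,"dz": 0.112,"wz": -13.5},
    {"dx": 0.511,"dy": 0.2005,"dz": 0.112,"wz": -13.5},
    {"dx": 0.511,"dy": 0.2005,"dz": 0.112,"wz": -13.5},
  ],
  gripper=0,
)

```text
schema error: expected keys dx, dy, dz, wx, wy, wz
```

Run:
```python
from h import *
go(pose2(ST,[52,0,62])[0],tool(ST,0),"touch")
im=cams.capture("top");cv2.imwrite("pics/t1.png",im[100:300,180:440,::-1].repeat(3,0).repeat(3,1))
```

```text
touch d(mm) [511.  200.4 160. ] w [  0.11   0.01 -13.51] | F [-0.3 -0.  -0.5] tcp [0.2585 0.5685 0.2216] t 0.1
```

View pics/t1.png

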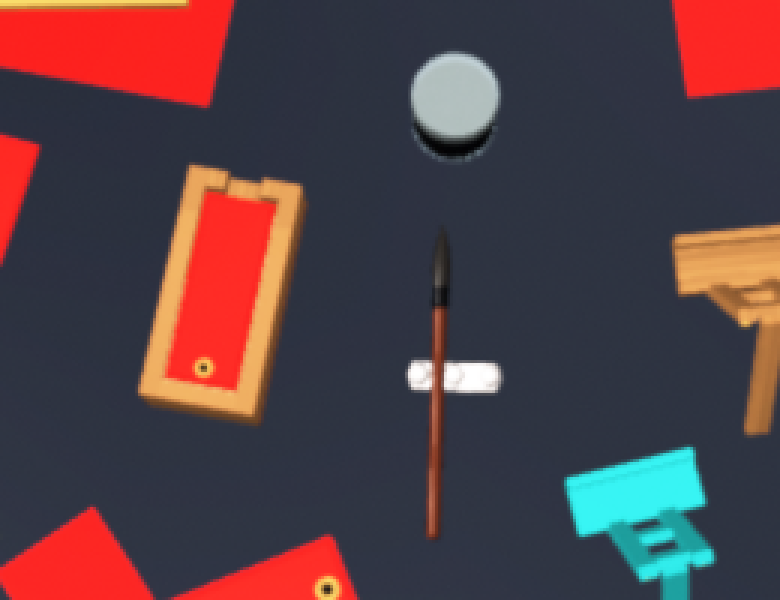

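The call was refused because every row needs all six keys, so the arm hasn't moved. The picture shows the stand unchanged. I'm resending it with full rows.

Emit:
drive_tool(
  deltas=[
    {"dx": 0.02,"dy": 0.008,"dz": 0,"wx": 0,"wy": 0,"wz": -1},
    {"dx": 0.06,"dy": 0.024,"dz": 0,"wx": 0,"wy": 0,"wz": -3},
    {"dx": 0.1,"dy": 0.04,"dz": 0,"wx": 0,"wy": 0,"wz": -5},
    {"dx": 0.14,"dy": 0.055,"dz": 0,"wx": 0,"wy": 0,"wz": -7},
    {"dx": 0.18,"dy": 0.071,"dz": 0,"wx": 0,"wy": 0,"wz": -9},
    {"dx": 0.22,"dy": 0.086,"dz": 0,"wx": 0,"wy": 0,"wz": -11},
    {"dx": 0.26,"dy": 0.102,"dz": 0,"wx": 0,"wy": 0,"wz": -12.5},
    {"dx": 0.3,"dy": 0.118,"dz": 0,"wx": 0,"wy": 0,"wz": -13.5},
    {"dx": 0.34,"dy": 0.133,"dz": 0,"wx": 0,"wy": 0,"wz": -13.5},
    {"dx": 0.38,"dy": 0.149,"dz": 0,"wx": 0,"wy": 0,"wz": -13.5},
    {"dx": 0.42,"dy": 0.165,"dz": 0,"wx": 0,"wy": 0,"wz": -13.5},
    {"dx": 0.46,"dy": 0.18,"dz": 0.01,"wx": 0,"wy": 0,"wz": -13.5},
    {"dx": 0.49,"dy": 0.192,"dz": 0.03,"wx": 0,"wy": 0,"wz": -13.5},
    {"dx": 0.505,"dy": 0.198,"dz": 0.06,"wx": 0,"wy": 0,"wz": -13.5},
    {"dx": 0.511,"dy": 0.2005,"dz": 0.09,"wx": 0,"wy": 0,"wz": -13.5},
    {"dx": 0.511,"dy": 0.2005,"dz": 0.112,"wx": 0,"wy": 0,"wz": -13.5},
    {"dx": 0.511,"dy": 0.2005,"dz": 0.112,"wx": 0,"wy": 0,"wz": -13.5},
    {"dx": 0.511,"dy": 0.2005,"dz": 0.112,"wx": 0,"wy": 0,"wz": -13.5},
    {"dx": 0.511,"dy": 0.2005,"dz": 0.112,"wx": 0,"wy": 0,"wz": -13.5},
  ],
  gripper=0,
)

```text
time_s: 2.05
tcp_pos: [0.6418, 0.1756, 0.1124]
ee_rot: [[0.982, -0.189, 0.003], [-0.189, -0.982, 0.001], [0.003, -0.002, -1.0]]
wrist_force: [-0.3, 1.2, 0.2]
gripper_width: 0.004
```

Run:
```python
from h import *
go(pose2(ST,[52,0,62])[0],tool(ST,0),"touch")
im=cams.capture("scene");cv2.imwrite("pics/t2.png",im[200:400,280:480,::-1].repeat(3,0).repeat(3,1))
```

```text
touch d(mm) [-1.1  1.7 50.4] w [-0.09 -0.16  0.04] | F [-0.3  1.2  0.2] tcp [0.6418 0.1756 0.1124] t 2.05
```

View pics/t2.png

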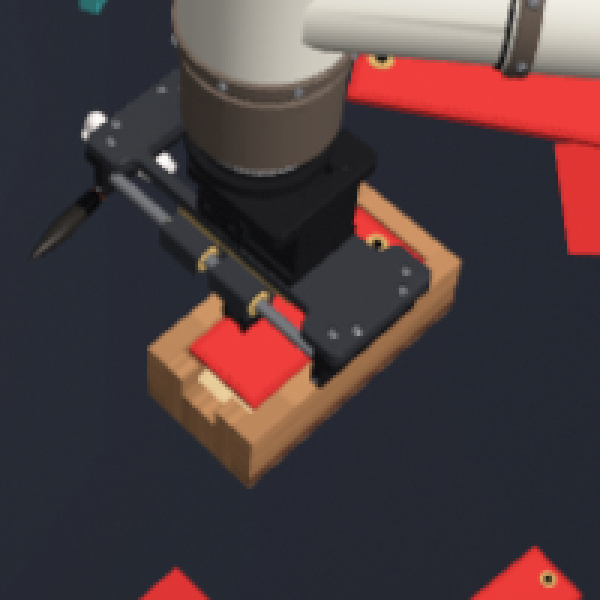

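The fingers are closed above the foot end, near (240,320) in the crop. Now I press down slowly.

Emit:
drive_tool(
  deltas=[
    {"dx": 0,"dy": 0.001,"dz": 0.012,"wx": 0,"wy": 0,"wz": 0},
    {"dx": -0.001,"dy": 0.0015,"dz": 0.026,"wx": 0,"wy": 0,"wz": 0},
    {"dx": -0.001,"dy": 0.0015,"dz": 0.038,"wx": 0,"wy": 0,"wz": 0},
    {"dx": -0.001,"dy": 0.0015,"dz": 0.046,"wx": 0,"wy": 0,"wz": 0},
    {"dx": -0.001,"dy": 0.0015,"dz": 0.05,"wx": 0,"wy": 0,"wz": 0},
    {"dx": -0.001,"dy": 0.0015,"dz": 0.053,"wx": 0,"wy": 0,"wz": 0},
    {"dx": -0.001,"dy": 0.0015,"dz": 0.056,"wx": 0,"wy": 0,"wz": 0},
    {"dx": -0.001,"dy": 0.0015,"dz": 0.059,"wx": 0,"wy": 0,"wz": 0},
    {"dx": -0.001,"dy": 0.0015,"dz": 0.062,"wx": 0,"wy": 0,"wz": 0},
    {"dx": -0.001,"dy": 0.0015,"dz": 0.065,"wx": 0,"wy": 0,"wz": 0},
    {"dx": -0.001,"dy": 0.0015,"dz": 0.068,"wx": 0,"wy": 0,"wz": 0},
    {"dx": -0.001,"dy": 0.0015,"dz": 0.071,"wx": 0,"wy": 0,"wz": 0},
    {"dx": -0.001,"dy": 0.0015,"dz": 0.074,"wx": 0,"wy": 0,"wz": 0},
    {"dx": -0.001,"dy": 0.0015,"dz": 0.076,"wx": 0,"wy": 0,"wz": 0},
    {"dx": -0.001,"dy": 0.0015,"dz": 0.078,"wx": 0,"wy": 0,"wz": 0},
    {"dx": -0.001,"dy": 0.0015,"dz": 0.078,"wx": 0,"wy": 0,"wz": 0},
  ],
  gripper=0,
)

```text
time_s: 3.7
tcp_pos: [0.6394, 0.1735, 0.0322]
ee_rot: [[0.982, -0.19, -0.001], [-0.19, -0.982, -0.0], [-0.0, 0.0, -1.0]]
wrist_force: [-0.1, -0.1, 0.7]
gripper_width: 0.006
```

Run:
```python
from h import *
go(pose2(ST,[52,0,29])[0],tool(ST,0),"down")
im=cams.capture("scene");cv2.imwrite("pics/t3.png",im[200:400,280:480,::-1].repeat(3,0).repeat(3,1))
```

```text
down d(mm) [ 1.  -0.8  3.2] w [ 0.02  0.03 -0.01] | F [-0.1 -0.1  0.7] tcp [0.6394 0.1735 0.0322] t 3.7
```

View pics/t3.png

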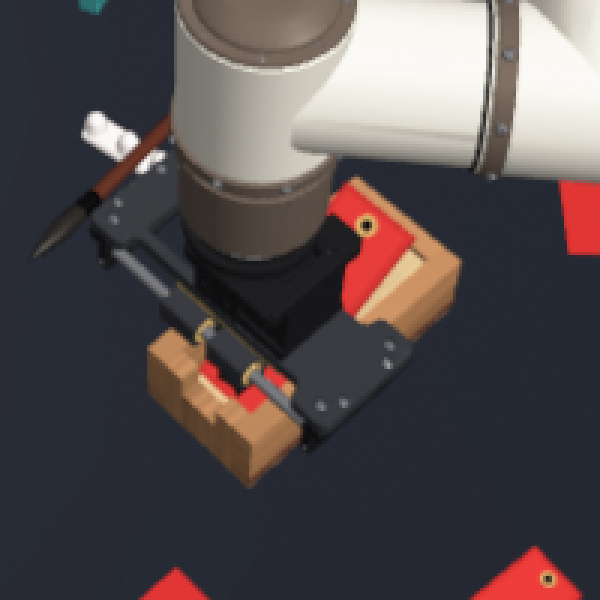

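The plaque has tipped: the head is up at (370,215) in the crop. I'll press a little further to seat the foot, then lift away.

Emit:
drive_tool(
  deltas=[
    {"dx": 0,"dy": 0,"dz": 0.002,"wx": 0,"wy": 0,"wz": 0},
    {"dx": 0,"dy": 0,"dz": 0.004,"wx": 0,"wy": 0,"wz": 0},
    {"dx": 0,"dy": 0,"dz": 0.004,"wx": 0,"wy": 0,"wz": 0},
    {"dx": 0,"dy": 0,"dz": 0.004,"wx": 0,"wy": 0,"wz": 0},
  ],
  gripper=0,
)

```text
time_s: 4.15
tcp_pos: [0.6396, 0.1736, 0.0285]
ee_rot: [[0.982, -0.19, -0.0], [-0.19, -0.982, -0.0], [-0.0, 0.0, -1.0]]
wrist_force: [0.3, 0.2, 0.5]
gripper_width: 0.001
```

Emit:
drive_tool(
  deltas=[
    {"dx": 0,"dy": 0,"dz": -0.01,"wx": 0,"wy": 0,"wz": 0},
    {"dx": 0,"dy": 0,"dz": -0.03,"wx": 0,"wy": 0,"wz": 0},
    {"dx": 0,"dy": 0,"dz": -0.06,"wx": 0,"wy": 0,"wz": 0},
    {"dx": 0,"dy": 0,"dz": -0.1,"wx": 0,"wy": 0,"wz": 0},
    {"dx": -0.02,"dy": 0,"dz": -0.14,"wx": 0,"wy": -3,"wz": 0},
    {"dx": -0.06,"dy": 0,"dz": -0.17,"wx": 0,"wy": -7,"wz": 0},
    {"dx": -0.1,"dy": 0,"dz": -0.18,"wx": 0,"wy": -12,"wz": 0},
    {"dx": -0.14,"dy": 0,"dz": -0.18,"wx": 0,"wy": -18,"wz": 0},
    {"dx": -0.18,"dy": 0,"dz": -0.18,"wx": 0,"wy": -24,"wz": 0},
    {"dx": -0.21,"dy": 0,"dz": -0.18,"wx": 0,"wy": -28,"wz": 0},
    {"dx": -0.22,"dy": 0,"dz": -0.18,"wx": 0,"wy": -30,"wz": 0},
    {"dx": -0.22,"dy": 0,"dz": -0.18,"wx": 0,"wy": -30,"wz": 0},
    {"dx": -0.22,"dy": 0,"dz": -0.18,"wx": 0,"wy": -30,"wz": 0},
  ],
  gripper=0,
)

```text
time_s: 5.45
tcp_pos: [0.4246, 0.2152, 0.2088]
ee_rot: [[0.851, -0.19, -0.489], [-0.165, -0.982, 0.095], [-0.498, -0.0, -0.867]]
wrist_force: [-0.1, -0.5, -0.3]
gripper_width: 0.006
```

Run:
```python
from h import *
print(tool(ST,30));go(pose2(ST,[-120,0,170])[0],tool(ST,30))
im=cams.capture("scene");cv2.imwrite("pics/s4f.png",im[:,:,::-1])
cv2.imwrite("pics/s4.png",cv2.resize(im[230:370,310:450,::-1],None,fx=4,fy=4,interpolation=cv2.INTER_CUBIC))
im=cams.capture("top");cv2.imwrite("pics/p4f.png",im[:,:,::-1]);cv2.imwrite("pics/p4.png",cv2.resize(im[140:260,210:310,::-1],None,fx=5,fy=5,interpolation=cv2.INTER_CUBIC))
```

```text
[[ 0.8503 -0.19    0.4909]
 [-0.1645 -0.9818 -0.095 ]
 [ 0.5     0.     -0.866 ]]
 d(mm) [60.8 -0.6  9.9] w [-0.01 59.87 -0.01] | F [-0.1 -0.5 -0.3] tcp [0.4246 0.2152 0.2088] t 5.45
```

View pics/s4.png

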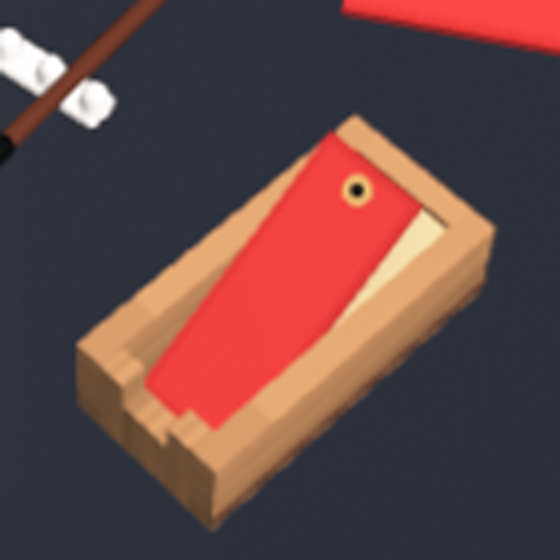

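View pics/p4.png

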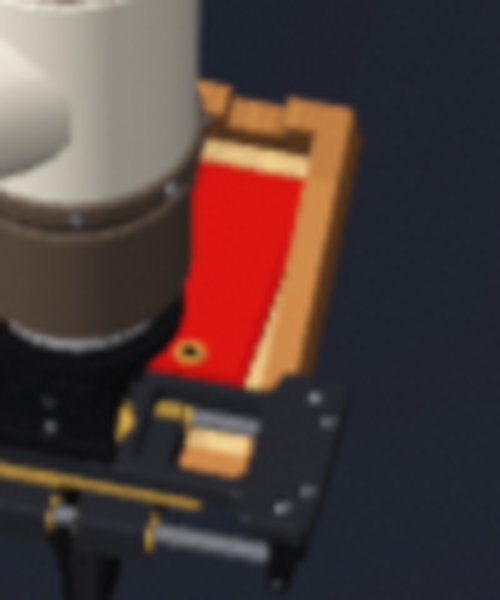

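Run:
```python
from h import *
px=crop([(333,132),(423,208),(147,383),(215,430)],(310,230),4)
def pts(q,S):
    xf,yf,zf,a,yw=q; u=np.array([-np.cos(a)*np.cos(yw),-np.cos(a)*np.sin(yw),np.sin(a)]);v=np.array([-np.sin(yw),np.cos(yw),0]);n=np.cross(v,-u)*-1
    n=np.array([np.sin(a)*np.cos(yw),np.sin(a)*np.sin(yw),np.cos(a)])
    f=np.array([xf,yf,zf])*1; 
    return pose2(S,[f+150*u+5*n-28*v,f+150*u+5*n+28*v,f+5*n-28*v,f+5*n+28*v]), f+150*u+2.5*n, u
for S in (np.array([.5907,.1854,-.1919]),ST):
    o=least_squares(lambda q:(proj("scene",pts(q,S)[0])-px).ravel(),[70,0,6,.57,0])
    P,h,u=pts(o.x,S);q=o.x;print(q[:3],np.degrees(q[3:]),"head",h,o.fun.round(1)); print("back z at x=0:",q[2]+q[0]*np.tan(q[3]))
```

```text
[ 33.0061 -26.9667 -50.478 ] [26.7608  1.0674] head [-99.7794 -29.4407  19.2941] [ 0.3  1.3 -1.  -0.8 -1.3 -3.5  2.   2.9]
back z at x=0: -33.83380358035317
[ 33.897  -25.3903 -50.4781] [26.761   1.0222] head [-98.89   -27.7596  19.2947] [ 0.3  1.3 -1.  -0.8 -1.3 -3.5  2.   2.9]
back z at x=0: -33.38444187753245
```

Run:
```python
from h import *
px=crop([(333,132),(423,208)],(310,230),4)
def pts(q,S):
    a,yf,yw,s=q; u=np.array([-np.cos(a)*np.cos(yw),-np.cos(a)*np.sin(yw),np.sin(a)]);v=np.array([-np.sin(yw),np.cos(yw),0])
    n=np.array([np.sin(a)*np.cos(yw),np.sin(a)*np.sin(yw),np.cos(a)])
    h=np.array([0,yf,52])+(150-s)*u
    return pose2(S,[h+5*n-28*v,h+5*n+28*v]), h+2.5*n, 52-s*np.sin(a)
for S in (np.array([.5907,.1854,-.1919]),ST):
    o=least_squares(lambda q:np.r_[(proj("scene",pts(q,S)[0])-px).ravel(), (pts(q,S)[2]-6)*.3],[.57,0,0,84])
    P,h,z=pts(o.x,S);q=o.x;print(np.degrees(q[0]),q[1],np.degrees(q[2]),q[3],"head",h,"footz",z,o.fun.round(1))
```

```text
36.99628772270806 0.8224575729463356 -0.714453102727553 76.48499324320228 head [-57.2057   1.5358  98.2353] footz 5.974139814934155 [ 0.  0. -0. -0. -0.]
36.48082403990778 2.0268432219785852 -0.7467886581309182 77.42142339846653 head [-56.866    2.7681  97.162 ] footz 5.968805043538445 [ 0.1  0.1 -0.  -0.1 -0. ]
```

Run:
```python
from h import *
go(pose2(ST,[-74,1.5,135])[0],tool(ST,30))
```

```text
d(mm) [118.2  -2.1  17. ] w [-0.01 59.91 -0.02] | F [-0.2  0.5 -0.6] tcp [0.4244 0.2153 0.2087] t 5.55
```

Emit:
drive_tool(
  deltas=[
    {"dx": 0,"dy": 0,"dz": 0,"wx": 0,"wy": 4,"wz": 0},
    {"dx": 0,"dy": 0,"dz": 0,"wx": 0,"wy": 10,"wz": 0},
    {"dx": 0,"dy": 0,"dz": 0,"wx": 0,"wy": 16,"wz": 0},
    {"dx": 0,"dy": 0,"dz": 0,"wx": 0,"wy": 23,"wz": 0},
    {"dx": 0,"dy": 0,"dz": 0,"wx": 0,"wy": 30,"wz": 0},
    {"dx": 0,"dy": 0,"dz": 0,"wx": 0,"wy": 37,"wz": 0},
    {"dx": 0.01,"dy": 0,"dz": 0,"wx": 0,"wy": 44,"wz": 0},
    {"dx": 0.03,"dy": 0,"dz": 0,"wx": 0,"wy": 50,"wz": 0},
    {"dx": 0.05,"dy": -0.001,"dz": 0.005,"wx": 0,"wy": 55,"wz": 0},
    {"dx": 0.075,"dy": -0.002,"dz": 0.01,"wx": 0,"wy": 59,"wz": 0},
    {"dx": 0.1,"dy": -0.002,"dz": 0.015,"wx": 0,"wy": 60,"wz": 0},
    {"dx": 0.113,"dy": -0.002,"dz": 0.017,"wx": 0,"wy": 60,"wz": 0},
    {"dx": 0.118,"dy": -0.002,"dz": 0.017,"wx": 0,"wy": 60,"wz": 0},
    {"dx": 0.118,"dy": -0.002,"dz": 0.017,"wx": 0,"wy": 60,"wz": 0},
    {"dx": 0.118,"dy": -0.002,"dz": 0.017,"wx": 0,"wy": 60,"wz": 0},
  ],
  gripper=1,
)

```text
time_s: 7.05
tcp_pos: [0.5165, 0.1996, 0.1353]
ee_rot: [[0.85, -0.191, 0.491], [-0.165, -0.982, -0.095], [0.501, -0.001, -0.866]]
wrist_force: [0.2, -1.0, 0.3]
gripper_width: 1.0
```

Run:
```python
from h import *
go(pose2(ST,[-38.8,1.5,74.8])[0],tool(ST,30)); print(r.sense()["gripper_width"])
im=cams.capture("scene")
cv2.imwrite("pics/s5.png",cv2.resize(im[200:380,290:470,::-1],None,fx=3.3,fy=3.3,interpolation=cv2.INTER_CUBIC))
im=cams.capture("top");cv2.imwrite("pics/p5.png",cv2.resize(im[130:260,200:320,::-1],None,fx=4.5,fy=4.5,interpolation=cv2.INTER_CUBIC))
```

```text
d(mm) [ 0.8 -0.  70.3] w [-0.02 -0.04 -0.05] | F [ 0.2 -1.   0.3] tcp [0.5165 0.1996 0.1353] t 7.05
0.9995479936144849
```

View pics/s5.png

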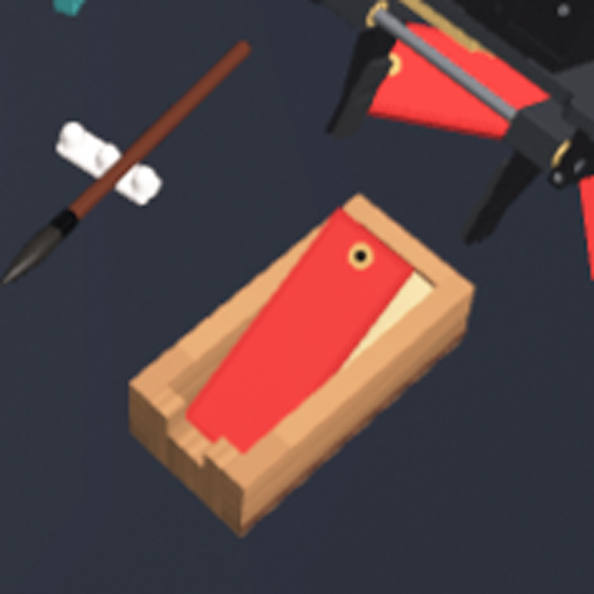

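View pics/p5.png

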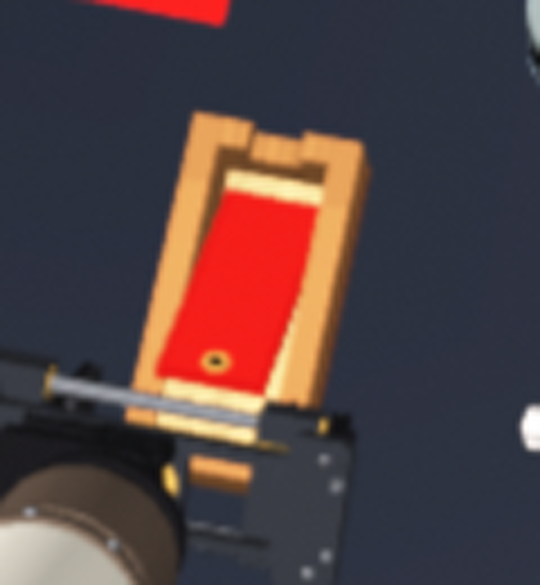

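Run:
```python
from h import *
ps=crop([(340,208),(413,272)],(290,200),3.3)
pt=crop([(268,393),(157,377),(320,206),(229,190)],(200,130),4.5)
def pts(q,S):
    xf,yf,zf,a,yw=q; u=np.array([-np.cos(a)*np.cos(yw),-np.cos(a)*np.sin(yw),np.sin(a)]);v=np.array([-np.sin(yw),np.cos(yw),0])
    n=np.array([np.sin(a)*np.cos(yw),np.sin(a)*np.sin(yw),np.cos(a)])
    f=np.array([xf,yf,zf])
    return pose2(S,[f+150*u+5*n-28*v,f+150*u+5*n+28*v,f+5*n-28*v,f+5*n+28*v]), f+150*u+2.5*n
S1=np.array([.5907,.1854,-.1919]);S2=np.array([.5887,.1824,-.1889])
for w in(1,0):
    o=least_squares(lambda q:np.r_[w*(proj("scene",pts(q,S1)[0][:2])-ps).ravel(),(proj("top",pts(q,S2)[0])-pt).ravel(),(q[2]-6)*.2],[65,0,6,.6,0])
    q=o.x;print(q[:3],np.degrees(q[3:]),"head",pts(q,ST)[1],o.fun.round(1),"back z at 0",q[2]+q[0]*np.tan(q[3]))
```

```text
[60.8941  2.0972  3.5559] [35.9518  1.1631] head [-59.04    -0.3377  93.6454] [-0.3  0.5  0.6 -0.6 -0.1  0.2 -0.1 -0.3  1.5  0.  -1.1 -0.2 -0.5] back z at 0 47.71988917446894
[60.1288  2.1709  5.443 ] [36.1211  1.4737] head [-59.5238  -0.9073  95.8866] [-0.  -0.   0.  -0.   0.   0.2 -0.  -0.2  1.3  0.  -1.3 -0.1 -0.1] back z at 0 49.32366323495195
```

Emit:
drive_tool(
  deltas=[
    {"dx": 0,"dy": 0.001,"dz": 0.01,"wx": 0,"wy": 0,"wz": 0},
    {"dx": -0.001,"dy": 0.001,"dz": 0.025,"wx": 0,"wy": 0,"wz": 0},
    {"dx": -0.001,"dy": 0.001,"dz": 0.038,"wx": 0,"wy": 0,"wz": 0},
    {"dx": -0.001,"dy": 0.001,"dz": 0.05,"wx": 0,"wy": 0,"wz": 0},
    {"dx": -0.001,"dy": 0.001,"dz": 0.06,"wx": 0,"wy": 0,"wz": 0},
    {"dx": -0.001,"dy": 0.001,"dz": 0.067,"wx": 0,"wy": 0,"wz": 0},
    {"dx": -0.001,"dy": 0.001,"dz": 0.071,"wx": 0,"wy": 0,"wz": 0},
    {"dx": -0.001,"dy": 0.001,"dz": 0.071,"wx": 0,"wy": 0,"wz": 0},
    {"dx": -0.001,"dy": 0.001,"dz": 0.071,"wx": 0,"wy": 0,"wz": 0},
  ],
  gripper=1,
)

```text
time_s: 8.05
tcp_pos: [0.5498, 0.1931, 0.0742]
ee_rot: [[0.85, -0.19, 0.491], [-0.164, -0.982, -0.095], [0.5, 0.001, -0.866]]
wrist_force: [-0.4, 0.2, -0.4]
gripper_width: 0.999
```

Run:
```python
from h import *
go(pose2(ST,[-39.7,.5,73.3])[0],tool(ST,30))
im=cams.capture("scene")
cv2.imwrite("pics/s6.png",cv2.resize(im[200:380,290:470,::-1],None,fx=3.3,fy=3.3,interpolation=cv2.INTER_CUBIC))
```

```text
d(mm) [0.4 0.9 1.3] w [0.02 0.01 0.02] | F [-0.4  0.2 -0.4] tcp [0.5498 0.1931 0.0742] t 8.05
```

View pics/s6.png

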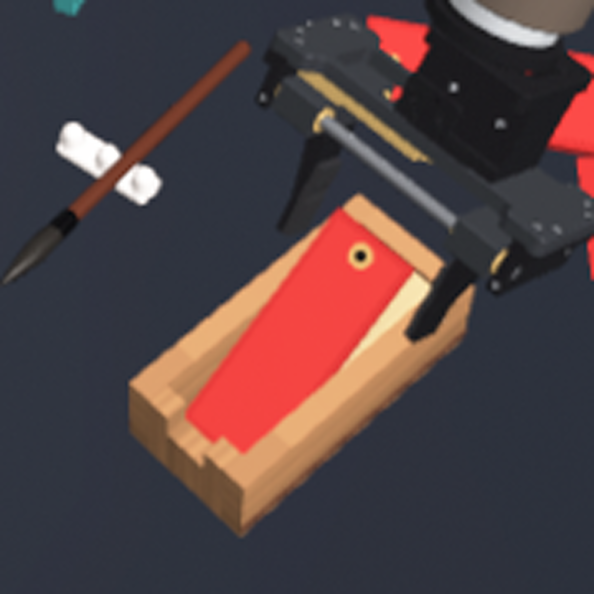

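The fingers straddle the head end, with tips near (288,225) and (415,335). Closing now.

Emit:
drive_tool(
  deltas=[
    {"dx": 0,"dy": 0.001,"dz": 0.001,"wx": 0,"wy": 0,"wz": 0},
    {"dx": 0,"dy": 0.001,"dz": 0.001,"wx": 0,"wy": 0,"wz": 0},
    {"dx": 0,"dy": 0.001,"dz": 0.001,"wx": 0,"wy": 0,"wz": 0},
    {"dx": 0,"dy": 0.001,"dz": 0.001,"wx": 0,"wy": 0,"wz": 0},
    {"dx": 0,"dy": 0.001,"dz": 0.001,"wx": 0,"wy": 0,"wz": 0},
    {"dx": 0,"dy": 0.001,"dz": 0.001,"wx": 0,"wy": 0,"wz": 0},
    {"dx": 0,"dy": 0.001,"dz": 0.001,"wx": 0,"wy": 0,"wz": 0},
    {"dx": 0,"dy": 0.001,"dz": 0.001,"wx": 0,"wy": 0,"wz": 0},
  ],
  gripper=0,
)

```text
time_s: 8.9
tcp_pos: [0.5503, 0.1916, 0.0733]
ee_rot: [[0.851, -0.191, 0.489], [-0.165, -0.982, -0.097], [0.499, 0.002, -0.867]]
wrist_force: [-0.7, -0.4, -0.2]
gripper_width: 0.632
```

Run:
```python
from h import *
go(pose2(ST,[-39.7,.5,73.3])[0],tool(ST,30))
im=cams.capture("scene")
cv2.imwrite("pics/s7.png",cv2.resize(im[200:380,290:470,::-1],None,fx=3.3,fy=3.3,interpolation=cv2.INTER_CUBIC))
```

```text
d(mm) [ 0.2 -0.5  0.1] w [ 0.12  0.09 -0.  ] | F [-0.7 -0.4 -0.2] tcp [0.5503 0.1916 0.0733] t 8.9
```

View pics/s7.png

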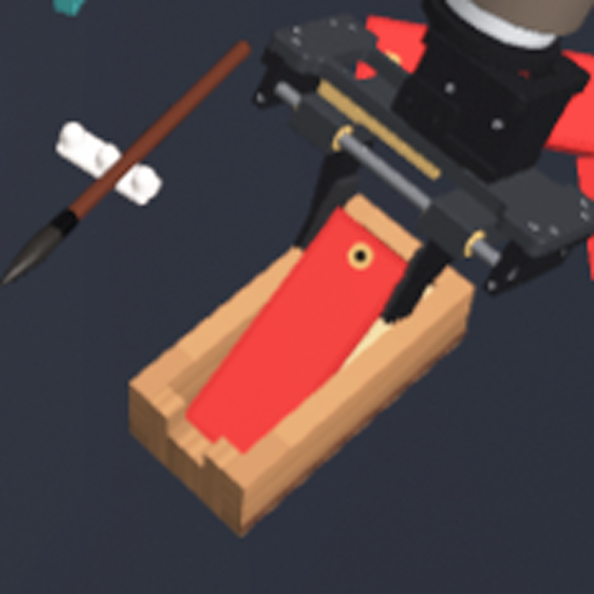

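The plaque is gripped (opening 0.632, about 55 mm). Lifting straight up.

Emit:
drive_tool(
  deltas=[
    {"dx": 0.0025,"dy": 0,"dz": -0.0043,"wx": 0,"wy": 0,"wz": 0},
    {"dx": 0.0075,"dy": 0,"dz": -0.013,"wx": 0,"wy": 0,"wz": 0},
    {"dx": 0.015,"dy": 0,"dz": -0.026,"wx": 0,"wy": 0,"wz": 0},
    {"dx": 0.025,"dy": 0,"dz": -0.043,"wx": 0,"wy": 0,"wz": 0},
    {"dx": 0.035,"dy": 0,"dz": -0.061,"wx": 0,"wy": 0,"wz": 0},
    {"dx": 0.045,"dy": 0,"dz": -0.078,"wx": 0,"wy": 0,"wz": 0},
    {"dx": 0.055,"dy": 0,"dz": -0.095,"wx": 0,"wy": 0,"wz": 0},
    {"dx": 0.065,"dy": 0,"dz": -0.113,"wx": 0,"wy": 0,"wz": 0},
    {"dx": 0.07,"dy": 0,"dz": -0.121,"wx": 0,"wy": 0,"wz": 0},
    {"dx": 0.0725,"dy": 0,"dz": -0.126,"wx": 0,"wy": 0,"wz": 0},
    {"dx": 0.0725,"dy": 0,"dz": -0.126,"wx": 0,"wy": 0,"wz": 0},
    {"dx": 0.0725,"dy": 0,"dz": -0.126,"wx": 0,"wy": 0,"wz": 0},
  ],
  gripper=0,
)

```text
time_s: 10.15
tcp_pos: [0.5499, 0.1913, 0.2178]
ee_rot: [[0.852, -0.191, 0.488], [-0.165, -0.982, -0.098], [0.498, 0.003, -0.867]]
wrist_force: [0.1, 0.1, -0.6]
gripper_width: 0.635
```

Run:
```python
from h import *
print(r.sense()["gripper_width"],r.sense()["tcp_pos"])
im=cams.capture("scene");cv2.imwrite("pics/s8.png",im[:,:,::-1])
im=cams.capture("top");cv2.imwrite("pics/p8.png",im[:,:,::-1])
```

```text
0.6351807528082507 [0.5499 0.1913 0.2178]
```

View pics/s8.png

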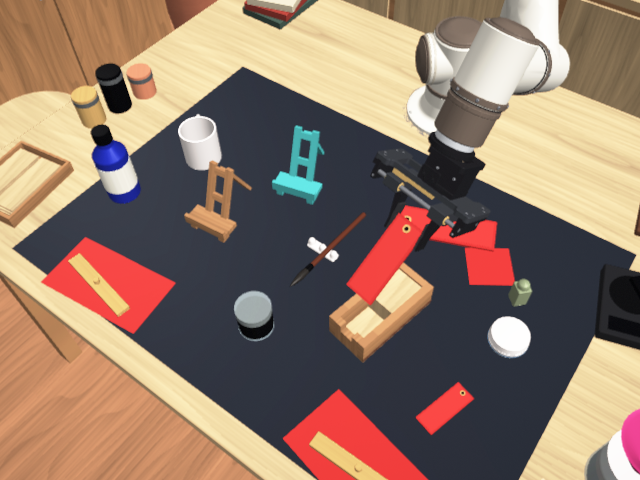

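View pics/p8.png

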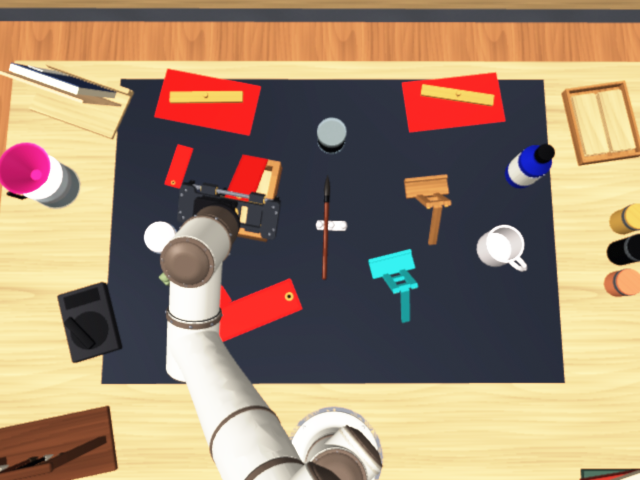

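The plaque is held, with its foot at about (365,298) in the scene view, and the stand is empty. Next I work out a waypoint in front of the easel.

Run:
```python
from h import *
p=pose2(EA,[5,0,210])[0];print(p);go(p,tool(EA,-2))
s=r.sense();Rt=s["ee_rot"].T@tool(EA,-2);print(R.from_matrix(Rt).as_rotvec(degrees=True),s["joints"])
```

```text
[ 0.602  -0.2215  0.21  ]
 d(mm) [108.4 395.1  72.5] w [  4.2  -31.59 -16.12] | F [ 0.3 -0.6 -0.2] tcp [0.55   0.1912 0.2176] t 10.25
[  4.198  -31.5921 -16.1173] [ 42.2668   7.7515 -40.8272  48.6511 -32.2678  -3.1502]
```

Emit:
drive_tool(
  deltas=[
    {"dx": 0.003,"dy": 0.01,"dz": 0.0,"wx": 0.1,"wy": -0.8,"wz": -0.4},
    {"dx": 0.01,"dy": 0.03,"dz": 0.003,"wx": 0.3,"wy": -2.4,"wz": -1.2},
    {"dx": 0.018,"dy": 0.06,"dz": 0.008,"wx": 0.6,"wy": -4.7,"wz": -2.4},
    {"dx": 0.026,"dy": 0.09,"dz": 0.013,"wx": 0.9,"wy": -7.1,"wz": -3.6},
    {"dx": 0.034,"dy": 0.12,"dz": 0.018,"wx": 1.2,"wy": -9.5,"wz": -4.8},
    {"dx": 0.042,"dy": 0.15,"dz": 0.023,"wx": 1.6,"wy": -11.9,"wz": -6.1},
    {"dx": 0.05,"dy": 0.18,"dz": 0.029,"wx": 1.9,"wy": -14.3,"wz": -7.3},
    {"dx": 0.058,"dy": 0.21,"dz": 0.035,"wx": 2.2,"wy": -16.7,"wz": -8.5},
    {"dx": 0.067,"dy": 0.24,"dz": 0.041,"wx": 2.5,"wy": -19.1,"wz": -9.7},
    {"dx": 0.075,"dy": 0.27,"dz": 0.047,"wx": 2.8,"wy": -21.5,"wz": -10.9},
    {"dx": 0.083,"dy": 0.3,"dz": 0.053,"wx": 3.2,"wy": -23.9,"wz": -12.2},
    {"dx": 0.091,"dy": 0.33,"dz": 0.059,"wx": 3.5,"wy": -26.3,"wz": -13.4},
    {"dx": 0.099,"dy": 0.358,"dz": 0.065,"wx": 3.8,"wy": -28.6,"wz": -14.6},
    {"dx": 0.104,"dy": 0.38,"dz": 0.069,"wx": 4.0,"wy": -30.4,"wz": -15.5},
    {"dx": 0.108,"dy": 0.392,"dz": 0.072,"wx": 4.2,"wy": -31.4,"wz": -16.0},
    {"dx": 0.1085,"dy": 0.395,"dz": 0.0725,"wx": 4.2,"wy": -31.6,"wz": -16.1},
    {"dx": 0.1085,"dy": 0.395,"dz": 0.0725,"wx": 4.2,"wy": -31.6,"wz": -16.1},
    {"dx": 0.1085,"dy": 0.395,"dz": 0.0725,"wx": 4.2,"wy": -31.6,"wz": -16.1},
  ],
  gripper=0,
)

```text
time_s: 12.05
tcp_pos: [0.6023, -0.2202, 0.2104]
ee_rot: [[0.995, 0.094, -0.034], [0.094, -0.996, -0.002], [-0.034, -0.002, -0.999]]
wrist_force: [0.9, 0.7, -0.4]
gripper_width: 0.636
```

Run:
```python
from h import *
go(pose2(EA,[5,0,210])[0],tool(EA,-2))
im=cams.capture("scene");cv2.imwrite("pics/s9.png",im[:,:,::-1])
cv2.imwrite("pics/s9c.png",cv2.resize(im[80:280,120:320,::-1],None,fx=3,fy=3,interpolation=cv2.INTER_CUBIC))
im=cams.capture("top");cv2.imwrite("pics/p9.png",im[:,:,::-1])
cv2.imwrite("pics/p9c.png",cv2.resize(im[120:280,360:520,::-1],None,fx=3.5,fy=3.5,interpolation=cv2.INTER_CUBIC))
```

```text
d(mm) [-0.4  1.3  0.4] w [-0.09 -0.06  0.03] | F [ 0.9  0.7 -0.4] tcp [ 0.6023 -0.2202  0.2104] t 12.05
```

View pics/s9c.png

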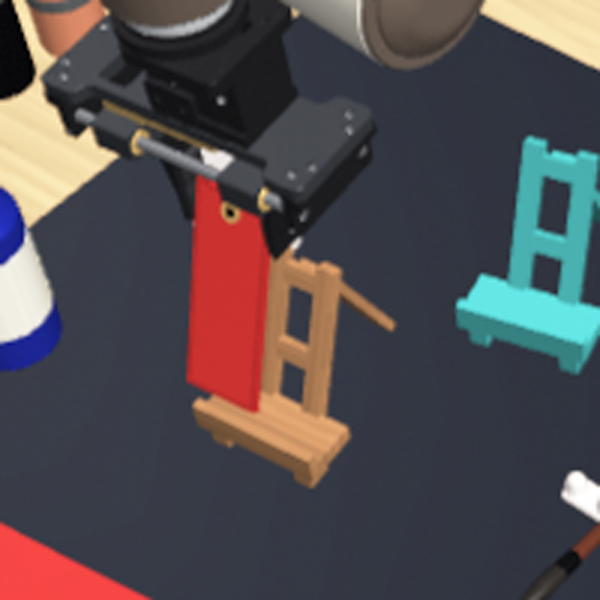

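View pics/p9c.png

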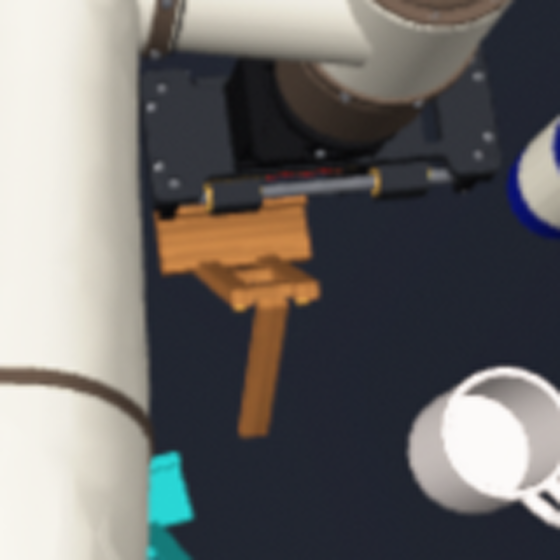

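Run:
```python
import cv2
i=cv2.imread("pics/s9.png");cv2.imwrite("pics/s9d.png",cv2.resize(i[125:245,170:250],None,fx=6,fy=5*1.0,interpolation=cv2.INTER_CUBIC))
```

```text
(no output)
```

View pics/s9d.png

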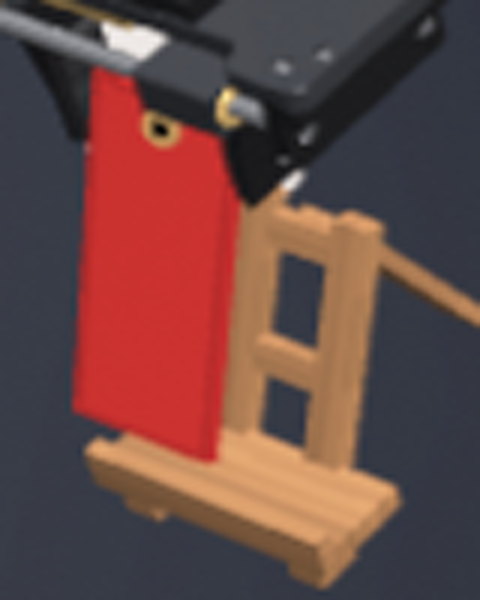

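```bash
cat > inhand.py <<'E'
from h import *
def plaq(q,tcp,t):
    # q: pitch deg, s (G to head mm), perp offset, y offset, roll ; returns fn local->world ; in easel frame
    a=np.radians(q[0]); u=np.array([-np.cos(a),0,np.sin(a)]);n=np.array([np.sin(a),0,np.cos(a)]);v=np.array([0,-1,0])
    t=np.radians(t);c,s_=np.cos(EA[2]),np.sin(EA[2]);d=tcp-np.array([EA[0],EA[1],0])
    T=np.array([c*d[0]+s_*d[1],-s_*d[0]+c*d[1],d[2]])*1000
    G=T-18.7*np.array([np.sin(t),0,-np.cos(t)])
    head=G+q[1]*u+q[2]*n+q[3]*np.array([0,1,0])
    B=R.from_rotvec(n*np.radians(q[4])).as_matrix()@np.c_[u,v,n]
    return lambda L:(G+(head-G)+ (np.atleast_2d(L)-[75,0,2.5])@B.T)
E
python3 - <<'E'
from inhand import *
px=(np.array([(73,410),(202,460),(93,70),(160,128)])+.5)/[6,5]-.5+[170,125]
L=np.array([[-75,28,5],[-75,-28,5],[75,28,5],[63,0,5]])
tcp=r.sense()["tcp_pos"]
for b in([0,0,0],[.0012,.0014,0]):
    f=lambda q:np.r_[(proj("scene",pose2(EA,plaq(q,tcp,-2)(L))+b)-px).ravel(),(q[2])*.2]
    o=least_squares(f,[68,11,0,0,0]);print(o.x,o.fun.round(1));print("foot",plaq(o.x,tcp,-2)([-75,0,0]),plaq(o.x,tcp,-2)([75,0,0]))
E
```

```text
[69.2563  6.299  -0.7144 -3.061  -0.2047] [-0.4 -0.5  0.5  0.6 -0.3  0.2  0.1 -0.3 -0.1]
foot [[54.1972 -2.0263 94.0922]] [[  1.0692  -1.4903 234.3674]]
[69.3586  7.5572 -0.7579 -3.4049 -0.2843] [-0.4 -0.5  0.5  0.7 -0.3  0.1  0.2 -0.3 -0.2]
foot [[53.4704 -2.5784 95.1698]] [[  0.5935  -1.8342 235.5388]]
```

Emit:
drive_tool(
  deltas=[
    {"dx": -0.003,"dy": 0,"dz": 0.004,"wx": 0,"wy": 0,"wz": 0},
    {"dx": -0.007,"dy": -0.001,"dz": 0.01,"wx": 0,"wy": 0,"wz": 0},
    {"dx": -0.012,"dy": -0.001,"dz": 0.017,"wx": 0,"wy": 0,"wz": 0},
    {"dx": -0.017,"dy": -0.002,"dz": 0.024,"wx": 0,"wy": 0,"wz": 0},
    {"dx": -0.022,"dy": -0.002,"dz": 0.031,"wx": 0,"wy": 0,"wz": 0},
    {"dx": -0.028,"dy": -0.002,"dz": 0.038,"wx": 0,"wy": 0,"wz": 0},
    {"dx": -0.033,"dy": -0.002,"dz": 0.045,"wx": 0,"wy": 0,"wz": 0},
    {"dx": -0.038,"dy": -0.002,"dz": 0.052,"wx": 0,"wy": 0,"wz": 0},
    {"dx": -0.042,"dy": -0.002,"dz": 0.057,"wx": 0,"wy": 0,"wz": 0},
    {"dx": -0.044,"dy": -0.002,"dz": 0.06,"wx": 0,"wy": 0,"wz": 0},
    {"dx": -0.044,"dy": -0.002,"dz": 0.06,"wx": 0,"wy": 0,"wz": 0},
    {"dx": -0.044,"dy": -0.002,"dz": 0.06,"wx": 0,"wy": 0,"wz": 0},
  ],
  gripper=0,
)

```text
time_s: 13.35
tcp_pos: [0.5571, -0.2231, 0.1524]
ee_rot: [[0.995, 0.094, -0.033], [0.094, -0.996, -0.002], [-0.033, -0.001, -0.999]]
wrist_force: [-0.2, 0.5, -0.4]
gripper_width: 0.637
```

Run:
```python
from h import *
go(pose2(EA,[-41,2,150])[0],tool(EA,-2))
im=cams.capture("scene");cv2.imwrite("pics/s10.png",im[:,:,::-1])
cv2.imwrite("pics/s10d.png",cv2.resize(im[125:245,165:265,::-1],None,fx=6,fy=5,interpolation=cv2.INTER_CUBIC))
```

```text
d(mm) [-1.   0.7  2.4] w [-0.06 -0.13  0.02] | F [-0.2  0.5 -0.4] tcp [ 0.5571 -0.2231  0.1524] t 13.35
```

View pics/s10d.png

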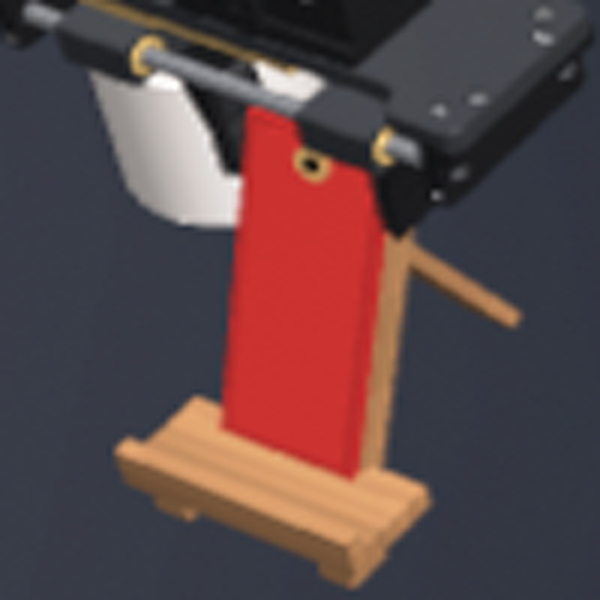

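Run:
```python
import h; h.EA=None
import inhand
from inhand import *
px=(np.array([(223,428),(347,477)])+.5)/[6,5]-.5+[165,125]
S=np.array([.5974,-.2206,.0963])
a=np.radians(69.2);n=np.array([np.sin(a),0,np.cos(a)])
# solve for foot x,y,z (scene-only easel frame) 
def f(q): 
    b=np.array(q)+5*n; return np.r_[(proj("scene",pose2(S,[b+[0,-28,0],b+[0,28,0]]))-px).ravel(),(q[2]-37)*.02]
o=least_squares(f,[8,0,36]);print(o.x,o.fun.round(2))
for z in(32,36,40):
    o=least_squares(lambda q:f([q[0],q[1],z])[:4],[8,0]);print(z,o.x,o.fun.round(2))
```

```text
[ -1.6262 -11.5271  19.3583] [-0.22 -0.25  0.22  0.24 -0.35]
32 [ 5.6095 -3.6036] [-0.36 -0.32  0.35  0.3 ]
36 [ 7.8989 -1.0965] [-0.4  -0.34  0.39  0.32]
40 [10.1884  1.4105] [-0.44 -0.36  0.44  0.34]
```

The plaque hovers about 6 mm above the ledge at (285,455), centred to about 1 mm (foot x about 8 mm). Now I lower it gently.

Emit:
drive_tool(
  deltas=[
    {"dx": -0.001,"dy": 0,"dz": 0.001,"wx": 0,"wy": 0,"wz": 0},
    {"dx": -0.002,"dy": 0,"dz": 0.002,"wx": 0,"wy": 0,"wz": 0},
    {"dx": -0.003,"dy": 0,"dz": 0.003,"wx": 0,"wy": 0,"wz": 0},
    {"dx": -0.004,"dy": 0,"dz": 0.004,"wx": 0,"wy": 0,"wz": 0},
    {"dx": -0.004,"dy": 0,"dz": 0.005,"wx": 0,"wy": 0,"wz": 0},
    {"dx": -0.004,"dy": 0,"dz": 0.005,"wx": 0,"wy": 0,"wz": 0},
  ],
  gripper=0,
)

```text
time_s: 14.0
tcp_pos: [0.5524, -0.2234, 0.1471]
ee_rot: [[0.995, 0.094, -0.034], [0.094, -0.996, -0.002], [-0.034, -0.001, -0.999]]
wrist_force: [-0.2, -0.1, -0.4]
gripper_width: 0.629
```

Emit:
drive_tool(
  deltas=[
    {"dx": 0,"dy": 0,"dz": 0.0007,"wx": 0,"wy": 0,"wz": 0},
    {"dx": 0,"dy": 0,"dz": 0.0015,"wx": 0,"wy": 0,"wz": 0},
    {"dx": 0,"dy": 0,"dz": 0.0015,"wx": 0,"wy": 0,"wz": 0},
  ],
  gripper=0,
)

```text
time_s: 14.3
tcp_pos: [0.5525, -0.2233, 0.1456]
ee_rot: [[0.995, 0.094, -0.034], [0.094, -0.996, -0.002], [-0.034, -0.001, -0.999]]
wrist_force: [0.0, -0.5, -0.4]
gripper_width: 0.639
```

Emit:
drive_tool(
  deltas=[
    {"dx": 0,"dy": 0,"dz": 0.0007,"wx": 0,"wy": 0,"wz": 0},
    {"dx": 0,"dy": 0,"dz": 0.0015,"wx": 0,"wy": 0,"wz": 0},
    {"dx": 0,"dy": 0,"dz": 0.0015,"wx": 0,"wy": 0,"wz": 0},
  ],
  gripper=0,
)

```text
time_s: 14.6
tcp_pos: [0.5524, -0.2234, 0.1441]
ee_rot: [[0.995, 0.094, -0.034], [0.094, -0.996, -0.002], [-0.034, -0.001, -0.999]]
wrist_force: [-0.4, -1.0, -0.9]
gripper_width: 0.637
```

Run:
```python
from h import *
go(pose2(EA,[-41,2,145])[0],tool(EA,-2))
im=cams.capture("scene");cv2.imwrite("pics/s11.png",im[:,:,::-1])
cv2.imwrite("pics/s11d.png",cv2.resize(im[125:245,165:265,::-1],None,fx=6,fy=5,interpolation=cv2.INTER_CUBIC))
```

```text
d(mm) [ 3.5  0.8 -1. ] w [-0.08 -0.07  0.01] | F [-0.4 -1.  -0.9] tcp [ 0.5524 -0.2234  0.1441] t 14.6
```

View pics/s11d.png

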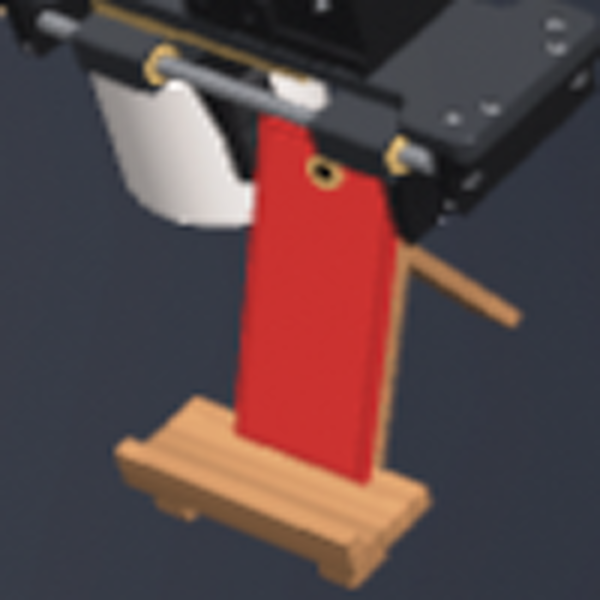

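No contact force yet, so I continue in small steps.

Emit:
drive_tool(
  deltas=[
    {"dx": 0,"dy": 0,"dz": 0.0007,"wx": 0,"wy": 0,"wz": 0},
    {"dx": 0,"dy": 0,"dz": 0.0015,"wx": 0,"wy": 0,"wz": 0},
    {"dx": 0,"dy": 0,"dz": 0.0015,"wx": 0,"wy": 0,"wz": 0},
  ],
  gripper=0,
)

```text
time_s: 14.95
tcp_pos: [0.5523, -0.2233, 0.1426]
ee_rot: [[0.995, 0.094, -0.034], [0.094, -0.996, -0.002], [-0.034, -0.001, -0.999]]
wrist_force: [0.2, 0.6, -0.7]
gripper_width: 0.641
```

Emit:
drive_tool(
  deltas=[
    {"dx": 0,"dy": 0,"dz": 0.0007,"wx": 0,"wy": 0,"wz": 0},
    {"dx": 0,"dy": 0,"dz": 0.0015,"wx": 0,"wy": 0,"wz": 0},
    {"dx": 0,"dy": 0,"dz": 0.0015,"wx": 0,"wy": 0,"wz": 0},
  ],
  gripper=0,
)

```text
time_s: 15.25
tcp_pos: [0.5523, -0.2234, 0.1411]
ee_rot: [[0.995, 0.094, -0.034], [0.094, -0.996, -0.002], [-0.034, -0.001, -0.999]]
wrist_force: [-1.1, 0.1, -0.8]
gripper_width: 0.64
```

Run:
```python
from h import *
im=cams.capture("scene");cv2.imwrite("pics/s12.png",im[:,:,::-1])
cv2.imwrite("pics/s12d.png",cv2.resize(im[125:245,165:265,::-1],None,fx=6,fy=5,interpolation=cv2.INTER_CUBIC))
```

```text
(no output)
```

View pics/s12d.png

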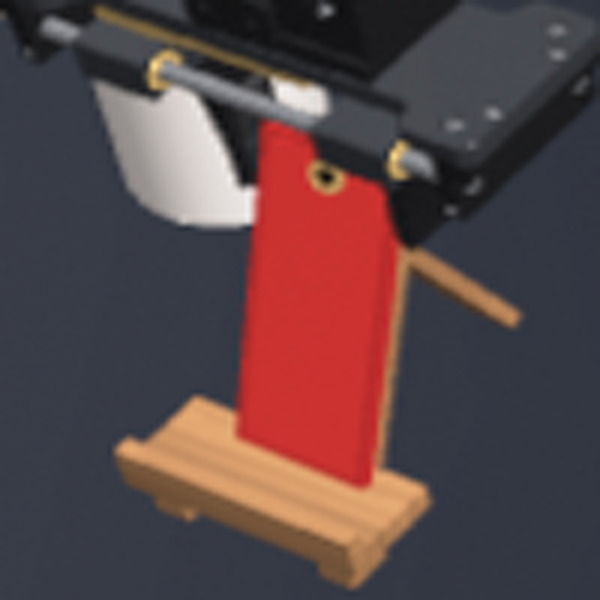

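Run:
```python
from inhand import *
S=np.array([.5974,-.2206,.0963]);a=np.radians(69.2);n=np.array([np.sin(a),0,np.cos(a)])
for nm,c in(("11",[(235,432),(358,483)]),("12",[(238,437),(361,487)])):
    px=(np.array(c)+.5)/[6,5]-.5+[165,125]
    for x in(0,3,6):
        def f(q):
            b=np.array([x,q[0],q[1]])+5*n; return (proj("scene",pose2(S,[b+[0,-28,0],b+[0,28,0]]))-px).ravel()
        o=least_squares(f,[0,30]);print(nm,x,o.x,o.fun.round(1))
```

```text
11 0 [-4.7681 21.8683] [-0.4 -0.1  0.3  0.1]
11 3 [-1.5148 27.098 ] [-0.4 -0.1  0.4  0.1]
11 6 [ 1.7384 32.3277] [-0.5 -0.1  0.5  0.1]
12 0 [-3.9322 19.3509] [-0.4 -0.2  0.3  0.2]
12 3 [-0.6832 24.5937] [-0.4 -0.2  0.4  0.2]
12 6 [ 2.5656 29.8363] [-0.5 -0.2  0.4  0.2]
```

Emit:
drive_tool(
  deltas=[
    {"dx": 0,"dy": 0,"dz": 0.0007,"wx": 0,"wy": 0,"wz": 0},
    {"dx": 0,"dy": 0,"dz": 0.0014,"wx": 0,"wy": 0,"wz": 0},
    {"dx": 0,"dy": 0,"dz": 0.0014,"wx": 0,"wy": 0,"wz": 0},
  ],
  gripper=0,
)

```text
time_s: 15.6
tcp_pos: [0.5524, -0.2234, 0.1404]
ee_rot: [[0.995, 0.095, -0.033], [0.095, -0.996, -0.002], [-0.033, -0.001, -0.999]]
wrist_force: [-0.6, 1.0, 1.5]
gripper_width: 0.637
```

Contact: about 2 N up, and the TCP lags its command. I slide the plaque gently back toward the uprights.

Emit:
drive_tool(
  deltas=[
    {"dx": -0.001,"dy": 0,"dz": 0,"wx": 0,"wy": 0,"wz": 0},
    {"dx": -0.002,"dy": 0,"dz": 0,"wx": 0,"wy": 0,"wz": 0},
    {"dx": -0.002,"dy": 0,"dz": 0,"wx": 0,"wy": 0,"wz": 0},
  ],
  gripper=0,
)

```text
time_s: 15.9
tcp_pos: [0.5506, -0.2236, 0.14]
ee_rot: [[0.995, 0.094, -0.032], [0.094, -0.996, -0.002], [-0.032, -0.001, -0.999]]
wrist_force: [0.8, 0.2, 0.9]
gripper_width: 0.636
```

Emit:
drive_tool(
  deltas=[
    {"dx": -0.001,"dy": 0,"dz": 0,"wx": 0,"wy": 0,"wz": 0},
    {"dx": -0.002,"dy": 0,"dz": 0,"wx": 0,"wy": 0,"wz": 0},
    {"dx": -0.002,"dy": 0,"dz": 0,"wx": 0,"wy": 0,"wz": 0},
  ],
  gripper=0,
)

```text
time_s: 16.2
tcp_pos: [0.5483, -0.2238, 0.14]
ee_rot: [[0.995, 0.094, -0.033], [0.094, -0.996, -0.002], [-0.033, -0.001, -0.999]]
wrist_force: [0.6, -0.7, -1.2]
gripper_width: 0.635
```

Emit:
drive_tool(
  deltas=[
    {"dx": -0.001,"dy": 0,"dz": 0,"wx": 0,"wy": 0,"wz": 0},
    {"dx": -0.0015,"dy": 0,"dz": 0.0005,"wx": 0,"wy": 0,"wz": 0},
    {"dx": -0.0015,"dy": 0,"dz": 0.0005,"wx": 0,"wy": 0,"wz": 0},
  ],
  gripper=0,
)

```text
time_s: 16.5
tcp_pos: [0.5469, -0.2239, 0.1398]
ee_rot: [[0.995, 0.094, -0.033], [0.094, -0.996, -0.002], [-0.033, -0.001, -0.999]]
wrist_force: [0.6, 0.0, 1.5]
gripper_width: 0.633
```

Run:
```python
from h import *
im=cams.capture("scene");cv2.imwrite("pics/s13.png",im[:,:,::-1])
cv2.imwrite("pics/s13d.png",cv2.resize(im[125:245,165:265,::-1],None,fx=6,fy=5,interpolation=cv2.INTER_CUBIC))
```

```text
(no output)
```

View pics/s13d.png

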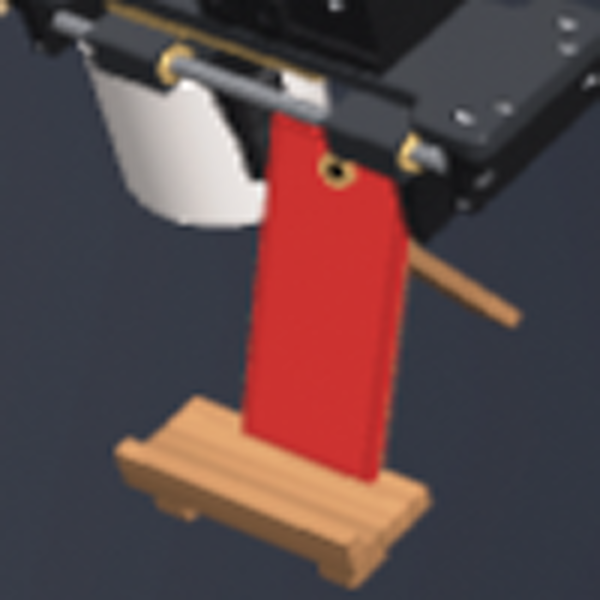

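The foot is on the ledge, with side gaps of about 48 px left and 50 px right in the crop, so it is centred, and the plaque is close to the uprights. Releasing.

Emit:
drive_tool(
  deltas=[
    {"dx": 0,"dy": 0,"dz": 0,"wx": 0,"wy": 0,"wz": 0},
    {"dx": 0,"dy": 0,"dz": 0,"wx": 0,"wy": 0,"wz": 0},
    {"dx": 0,"dy": 0,"dz": 0,"wx": 0,"wy": 0,"wz": 0},
  ],
  gripper=0.75,
)

```text
time_s: 16.85
tcp_pos: [0.5464, -0.2238, 0.1392]
ee_rot: [[0.995, 0.094, -0.035], [0.094, -0.996, -0.002], [-0.035, -0.002, -0.999]]
wrist_force: [0.7, 1.5, 0.6]
gripper_width: 0.738
```

Run:
```python
from h import *
print(r.sense()["gripper_width"])
im=cams.capture("scene");cv2.imwrite("pics/s14.png",im[:,:,::-1])
cv2.imwrite("pics/s14d.png",cv2.resize(im[125:245,165:265,::-1],None,fx=6,fy=5,interpolation=cv2.INTER_CUBIC))
```

```text
0.7378528469167766
```

View pics/s14d.png

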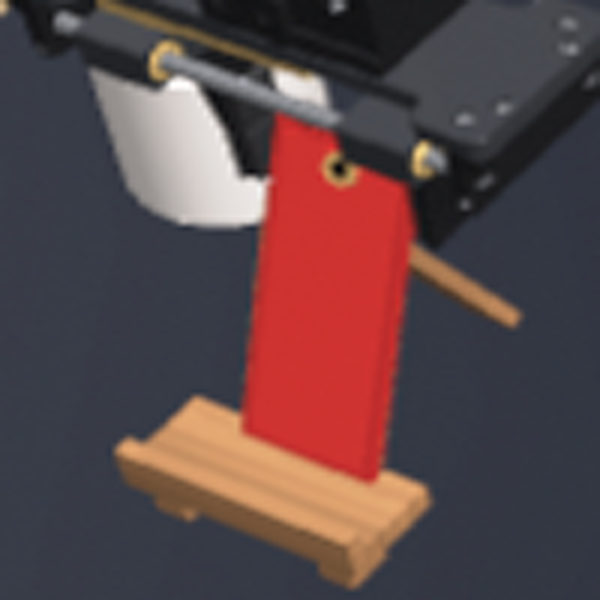

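The plaque settled back slightly onto the uprights and the foot stayed put. I open fully, then withdraw upward.

Emit:
drive_tool(
  deltas=[
    {"dx": 0,"dy": 0,"dz": 0,"wx": 0,"wy": 0,"wz": 0},
    {"dx": 0,"dy": 0,"dz": 0,"wx": 0,"wy": 0,"wz": 0},
    {"dx": 0,"dy": 0,"dz": 0,"wx": 0,"wy": 0,"wz": 0},
    {"dx": 0,"dy": 0,"dz": -0.005,"wx": 0,"wy": 0,"wz": 0},
    {"dx": 0,"dy": 0,"dz": -0.015,"wx": 0,"wy": 0,"wz": 0},
    {"dx": 0,"dy": 0,"dz": -0.03,"wx": 0,"wy": 0,"wz": 0},
    {"dx": 0,"dy": 0,"dz": -0.05,"wx": 0,"wy": 0,"wz": 0},
    {"dx": 0,"dy": 0,"dz": -0.075,"wx": 0,"wy": 0,"wz": 0},
    {"dx": 0,"dy": 0,"dz": -0.105,"wx": 0,"wy": 0,"wz": 0},
    {"dx": -0.02,"dy": 0,"dz": -0.135,"wx": 0,"wy": 0,"wz": 0},
    {"dx": -0.05,"dy": 0,"dz": -0.15,"wx": 0,"wy": 0,"wz": 0},
    {"dx": -0.085,"dy": 0,"dz": -0.155,"wx": 0,"wy": 0,"wz": 0},
    {"dx": -0.11,"dy": 0,"dz": -0.155,"wx": 0,"wy": 0,"wz": 0},
    {"dx": -0.12,"dy": 0,"dz": -0.155,"wx": 0,"wy": 0,"wz": 0},
    {"dx": -0.12,"dy": 0,"dz": -0.155,"wx": 0,"wy": 0,"wz": 0},
    {"dx": -0.12,"dy": 0,"dz": -0.155,"wx": 0,"wy": 0,"wz": 0},
  ],
  gripper=1,
)

```text
time_s: 18.5
tcp_pos: [0.4333, -0.235, 0.2988]
ee_rot: [[0.995, 0.094, -0.032], [0.094, -0.996, -0.002], [-0.032, -0.001, -0.999]]
wrist_force: [0.9, 0.2, -0.4]
gripper_width: 1.003
```

Run:
```python
from h import *
im=cams.capture("scene");cv2.imwrite("pics/s15.png",im[:,:,::-1])
cv2.imwrite("pics/s15d.png",cv2.resize(im[125:245,165:265,::-1],None,fx=5,fy=5,interpolation=cv2.INTER_CUBIC))
im=cams.capture("top");cv2.imwrite("pics/p15.png",im[:,:,::-1])
```

```text
(no output)
```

View pics/s15d.png

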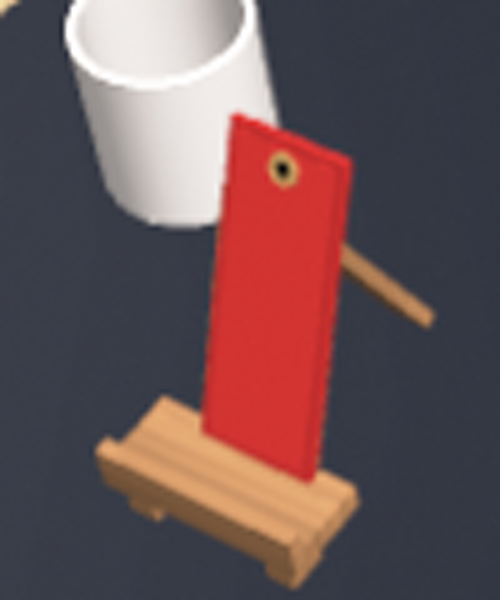

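View pics/p15.png

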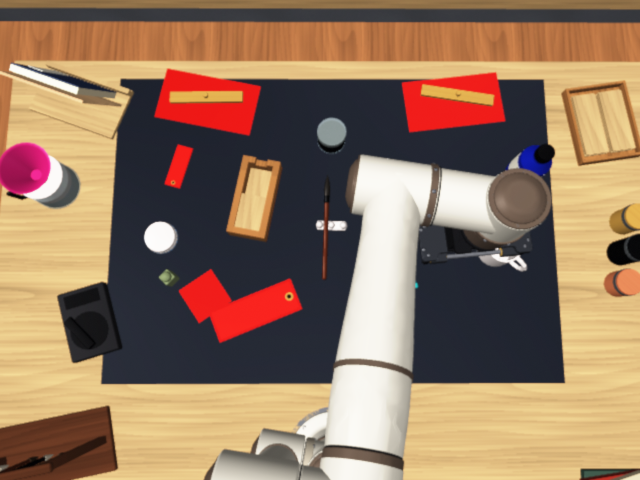

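View pics/s15.png

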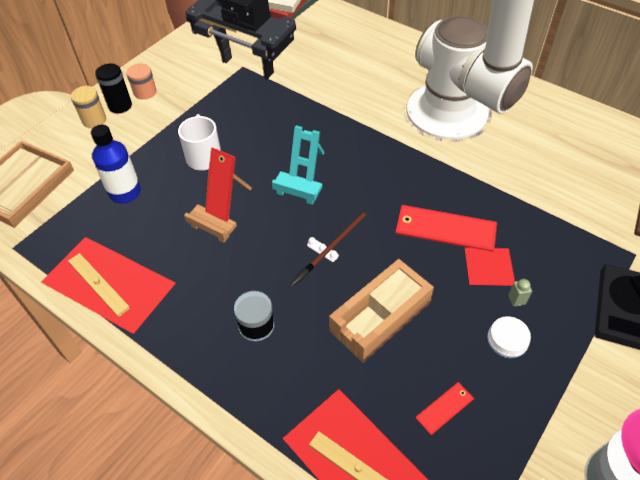

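The plaque stands on the brown easel at about (215,185), eyelet up and red face forward. The bystanders are where they were. One numeric check before I hand in.

Run:
```python
from h import *
px=crop([(203,432),(308,481),(232,117),(344,163)],(165,125),5)
S=np.array([.5974,-.2206,.0963])
def f(q):
    x,y,a,rl,yw=q; B=R.from_euler('z',yw).as_matrix()@np.array([[-np.cos(a),0,np.sin(a)],[0,-1,0],[np.sin(a),0,np.cos(a)]]).T@R.from_euler('z',rl).as_matrix()
    L=np.array([[0,28,5],[0,-28,5],[150,28,5],[150,-28,5]])
    return (proj("scene",pose2(S,L@B.T+[x,y,30]))-px).ravel()
o=least_squares(f,[2,0,1.18,0,0]);print(o.x[:2],np.degrees(o.x[2:]),o.fun.round(1))
from station import ticket
print(ticket.finish_job(), r.sense()["time_s"])
```

```text
[2.7281 3.5334] [68.0568  0.0891 -0.1252] [-0.1 -0.2  0.3  0.5 -0.3 -0.7  0.2  0.3]
the job is handed in; nothing more can be done
the job is handed in; nothing more can be done
```

I pressed the plaque's plain end into the thumb well, lifted it out by its tipped-up eyelet end, set it on the brown easel's ledge with a touch of about 2 N, let go and withdrew. The job was handed in at about 19 s of the 51 s allowed.

**Placement:** my last check fitted the plaque in the scene camera picture. It leans 22° from vertical, flush with the uprights (68.1° elevation). Its turn and tilt are within 0.2° and its foot is about 3 mm in front of the uprights. The eyelet is up and the red face is to the front.

**Surroundings:** in the last pictures the stand is empty and everything I could see was where it started. The arm was clear of everything.

**What disagreed or failed:**
- **Centring:** the final fit puts the plaque about 3.5 mm off centre, but the edge gaps in the picture looked equal. The two cameras disagree by about 3 mm sideways, so I left it.
- **Tipping:** the plaque tipped to about 36° rather than 33°, because it had not slid fully down the well. It stayed tipped by itself.
- **Ledge height:** the foot met the ledge several mm (about 4–5) lower than the hand position had predicted, so I felt for the contact in small steps.
- **First move call:** it was refused for missing keys and moved nothing. One empty-gripper tilt also went the wrong way in free air.

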